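# Steady the flower-pounding plate

### The job

The stone plate for pounding flowers rocks at one corner: press down on its corners with a fingertip, one at a time, until you find the one that gives. Push that corner's wooden shim in under the plate until it just bears, then press the corner again, firmly, to make sure that it no longer gives. Only touch and push: pick nothing up, leave the other three shims and the things around where they are, and do not shove the plate out of place or jack it up.

Things in the scene. Friction and masses are not known exactly. Their poses are not given: they have to be found in the camera images.
- plate: The square stone plate, 190 x 190 x 12 mm, 0.9 to 1.3 kg, loose, its underside 10 mm above the bench: it lies level on a fixed 45 mm rubber block under its middle and on fixed cork pads, 24 mm across, stuck to the bench under its corners. One of the four pads is missing, at another corner each time, hidden from view. Origin: centre of its underside; x axis from near to far edge, y from right to left edge, z up.
- corner_near_left (a point): Point on the plate's top face at its near left corner, 20 mm in from both edges, over the place of a cork pad; at rest 22 mm above the bench; it moves with the plate. Without a pad it dips when pressed with some 3 to 7 N, by up to 7 mm, and comes back up when released; a corner with its pad does not go down (under 1.5 mm) with 20 N.
- corner_near_right (a point): Point on the plate's top face at its near right corner, 20 mm in from both edges, over the place of a cork pad; at rest 22 mm above the bench; it moves with the plate. Without a pad it dips when pressed with some 3 to 7 N, by up to 7 mm, and comes back up when released; a corner with its pad does not go down (under 1.5 mm) with 20 N.
- corner_far_left (a point): Point on the plate's top face at its far left corner, 20 mm in from both edges, over the place of a cork pad; at rest 22 mm above the bench; it moves with the plate. Without a pad it dips when pressed with some 3 to 7 N, by up to 7 mm, and comes back up when released; a corner with its pad does not go down (under 1.5 mm) with 20 N.
- corner_far_right (a point): Point on the plate's top face at its far right corner, 20 mm in from both edges, over the place of a cork pad; at rest 22 mm above the bench; it moves with the plate. Without a pad it dips when pressed with some 3 to 7 N, by up to 7 mm, and comes back up when released; a corner with its pad does not go down (under 1.5 mm) with 20 N.
- shim_near_left: The near left corner's wooden shim: a wedge 60 mm long, 34 mm wide, 16 mm high at the thick end, 3 mm at the thin end, 25 g, loose on the bench outside the plate's left edge at x -75 mm (within 4 mm) of the plate's frame, square to the edge within 3 degrees, the thin end 2 to 8 mm short of it. Origin: centre of its underside; its x axis points to the thin end, towards the plate.
- shim_back_near_left (a point): Centre of the near left shim's upright thick end face, 8 mm above the bench, 30 mm behind its origin: where a fingertip pushes. With the pad missing the shim slides easily till its slope meets the plate's edge, 32 mm of it then underneath and this point 28 mm outside the edge; then it resists with some 2 to 6 N, each mm more lifting the edge 0.22 mm. A pad blocks it 8 mm inside the edge.
- shim_near_right: The near right corner's wooden shim: a wedge 60 mm long, 34 mm wide, 16 mm high at the thick end, 3 mm at the thin end, 25 g, loose on the bench outside the plate's right edge at x -75 mm (within 4 mm) of the plate's frame, square to the edge within 3 degrees, the thin end 2 to 8 mm short of it. Origin: centre of its underside; its x axis points to the thin end, towards the plate.
- shim_back_near_right (a point): Centre of the near right shim's upright thick end face, 8 mm above the bench, 30 mm behind its origin: where a fingertip pushes. With the pad missing the shim slides easily till its slope meets the plate's edge, 32 mm of it then underneath and this point 28 mm outside the edge; then it resists with some 2 to 6 N, each mm more lifting the edge 0.22 mm. A pad blocks it 8 mm inside the edge.
- shim_far_left: The far left corner's wooden shim: a wedge 60 mm long, 34 mm wide, 16 mm high at the thick end, 3 mm at the thin end, 25 g, loose on the bench outside the plate's left edge at x 75 mm (within 4 mm) of the plate's frame, square to the edge within 3 degrees, the thin end 2 to 8 mm short of it. Origin: centre of its underside; its x axis points to the thin end, towards the plate.
- shim_back_far_left (a point): Centre of the far left shim's upright thick end face, 8 mm above the bench, 30 mm behind its origin: where a fingertip pushes. With the pad missing the shim slides easily till its slope meets the plate's edge, 32 mm of it then underneath and this point 28 mm outside the edge; then it resists with some 2 to 6 N, each mm more lifting the edge 0.22 mm. A pad blocks it 8 mm inside the edge.
- shim_far_right: The far right corner's wooden shim: a wedge 60 mm long, 34 mm wide, 16 mm high at the thick end, 3 mm at the thin end, 25 g, loose on the bench outside the plate's right edge at x 75 mm (within 4 mm) of the plate's frame, square to the edge within 3 degrees, the thin end 2 to 8 mm short of it. Origin: centre of its underside; its x axis points to the thin end, towards the plate.
- shim_back_far_right (a point): Centre of the far right shim's upright thick end face, 8 mm above the bench, 30 mm behind its origin: where a fingertip pushes. With the pad missing the shim slides easily till its slope meets the plate's edge, 32 mm of it then underneath and this point 28 mm outside the edge; then it resists with some 2 to 6 N, each mm more lifting the edge 0.22 mm. A pad blocks it 8 mm inside the edge.
- hoop: Bystander: round wooden embroidery hoop with dried flowers, 130 mm across, 12 mm high, lying flat. Origin: centre of its underside.
- hammer: Bystander: hammer lying on its side, 260 mm long, handle 26 mm thick. Origin: middle of its length, at bench level; its x axis points to the head.
- glue_jar: Bystander: glass jar with a metal lid, 62 mm across, 75 mm high, standing. Origin: centre of its underside.

How it is judged:
By the outcome, as a careful person would: the job done as asked, in the order asked, and still so for the second after the job is handed in, with the robot touching nothing.
It also fails if it takes over 67 s, if anything falls off the work surface, if the arm or the gripper's body presses on something with over 40 N, if the wrist force passes 120 N, or if a joint passes its speed limit or range.

### The arm

A 6-joint arm with a two-finger parallel gripper is mounted at the origin on the work surface. World frame = base frame: x ahead of the robot, y to its left, z up, the work surface at z = 0. Lengths are in m, angles in rad, forces in N, time in s.
With the tool pointing down it reaches from about 0.275 to 1 m from the base axis. Payload 8.4 kg.
Tool frame: the origin (TCP) lies at the very end of the fingers, on their centre line; the grasp point (between the pads) lies 19 mm behind it; z points along the fingers, y is the direction in which the jaws open and shut (so a half turn about z gives the same grasp; the last joint's range is limited). The gripper opens to 85 mm and grips with 20 to 120 N. Pads are 22 mm wide; open, the fingers measure 114 mm over their backs; the gripper's body (76 mm by 85 mm) begins 54 mm behind the grasp point. The pads swing forward as they close: fully open they stand 13 mm farther back than shut.
Start: joints at [-1.219, 0.353, 1.633, -0, 1.155, -0.002], TCP at [0.217, -0.586, 0.231] pointing down, gripper open.
Joint ranges: [-2.63, 2.63], [-0.92, 2.1], [0.06, 2.66], [-1.3, 4.44], [0, 2.69], [-3.02, 3.02]. Speed limits (rad/s): [2.22, 2.22, 2.79, 3.14, 3.14, 3.14].

### API

Orientations are given as a 3x3 rotation matrix whose columns are the frame's x, y, z axes.
In Python, from station import * gives the robot as it stands.
- The arm moves only by the shell command python3 -m crank 'ROWS' [OPENING] [FORCE]. ROWS is JSON, a list of rows, each a list of 2 entries, a list of its own where there are three numbers: the shift along the tool's x, y, z in mm, then the turn about the tool's z in rad. A call has 1 to 12 rows; each row is the pose to reach, as a shift and turn from the pose measured when the call began, along the tool's axes at that moment; what a row does not reach only later rows make up. A row lasts 1/10 s, in which the tool goes at most 50 mm and 8.59 degrees, less where a joint would pass 70% of its speed; a pose out of reach is approached as far as the arm can. A call with a gripper value outside its range is refused whole. OPENING is the gripper command: -1 is fully open, 1 is shut, values between are in proportion, set as the call begins (- or left out, the last holds). The fingers move at their own pace and stop on an object; FORCE is the grip in N (left out, the last holds). Time passes only in rows, so rows that repeat a pose let the fingers close. It gives the time, the measured TCP pose, the force and the opening at its end, in the units of the state.
- get_state(): the state, without advancing time (a new reading comes with each control period).
- get_image(name): name is "side" or "top"; returns the picture (480x640x3 uint8, blue, green, red); there is no depth.
- camera_info(name): a dict with "camera_matrix" (3x3 intrinsics, pixels), "view" (4x4, takes a point from world to camera coordinates). Camera axes: x right, y up, looking along -z (the intrinsics and any distortion apply to the point x, -y, -z); pixel columns grow to the right and rows downward; lengths in m; the calibration is good to about 2 mm. A picture is of the moment at which its call begins. camera_info takes no time and is no camera call.
- close_job(): hands the job in, once; it reports no verdict.
Trained networks look in the newest picture that a camera, given by its name, has taken for a name from the list of things; names that differ only in an ending like _2 or _b are one class to them, and where a whole thing is asked for, a point or a joint stands for the part that bears it (a point fixed in the world has none). Each returns a list of dicts, best first, with "score" (0 to 1); they miss things now and then, are a little off and sometimes report something else, mostly with a low value. They report only what shows in the picture. A call takes as long as a camera call.
- recognise(target, camera): "rect" ([left, top, right, bottom] in pixels, round what is visible of it).
- mark_of(target, camera): "at" ([row, column] in pixels: a listed point, or the origin of a listed thing).
The state is a dict: "time": time; "q": joint angles; "joint_vel": joint speeds; "effort": joint torques, N m; "eef_pos": TCP position; "orientation": TCP orientation; "ft_force": force on the tool from outside, world axes, zero at the start; "moment": the same for the moment, N m; "grip_width": finger opening in m.
Only numpy, scipy, OpenCV 4.12 (cv2) and the standard library are available. Lean on these libraries where they do the work, as an engineer would, in place of code of your own. Each camera call takes 0.05 s, during which the arm holds its last target.

## Working session

There is one attempt and no reset: what is moved stays moved. The work goes in short steps, Python scripts to look and compute and a shell command to move; the robot and the scene stay as the last step left them, time stands still between calls to the robot, and variables do not carry over. Pictures are saved under pics/ and viewed, and the job is handed in when it is done.

```bash
mkdir -p pics; python3 - <<'E'
from station import *
import cv2
for n in ("top","side"):
    cv2.imwrite(f"pics/{n}0.png",get_image(n)); c=camera_info(n); print(n,c)
s=get_state(); print(s)
E
```

```text
top {'camera_matrix': array([[472.86104798,   0.        , 312.65252872],
       [  0.        , 472.86104798, 242.3985528 ],
       [  0.        ,   0.        ,   1.        ]]), 'view': array([[ 0.00449838, -0.99998882,  0.00145593, -0.02145952],
       [ 0.99905319,  0.00455717,  0.04326606, -0.59832135],
       [-0.04327221,  0.00125993,  0.99906252, -1.01518483],
       [ 0.        ,  0.        ,  0.        ,  1.        ]])}
side {'camera_matrix': array([[469.97499925,   0.        , 323.89550142],
       [  0.        , 469.97499925, 240.74874577],
       [  0.        ,   0.        ,   1.        ]]), 'view': array([[-0.96171315, -0.27385354,  0.01058542,  0.58169177],
       [ 0.16958694, -0.56432174,  0.80794879, -0.17301122],
       [-0.21528605,  0.77881012,  0.58915763, -0.99098821],
       [ 0.        ,  0.        ,  0.        ,  1.        ]])}
{'time': 0.1, 'q': array([-1.21941032e+00,  3.53586246e-01,  1.63404538e+00,  1.93589968e-05,
        1.15521349e+00, -2.40289761e-03]), 'joint_vel': array([-0.00042115, -0.00078411, -0.00452726,  0.00040838,  0.00072269,
       -0.00168463]), 'effort': array([ 2.47049120e-04, -6.06354690e+01, -3.42819107e+01,  6.94070150e-05,
        3.93959010e-03,  4.72186684e-05]), 'eef_pos': array([ 0.21639215, -0.58589221,  0.23063832]), 'orientation': array([[ 9.38069483e-01,  3.46446927e-01, -4.14466916e-04],
       [ 3.46447174e-01, -9.38068739e-01,  1.18202611e-03],
       [ 2.07108573e-05, -1.25241352e-03, -9.99999216e-01]]), 'ft_force': array([-0.18477479, -0.06592036, -0.95603429]), 'moment': array([ 0.04054632, -0.01736458,  0.01418539]), 'grip_width': 0.08544857434384015}
```

View pics/top0.png

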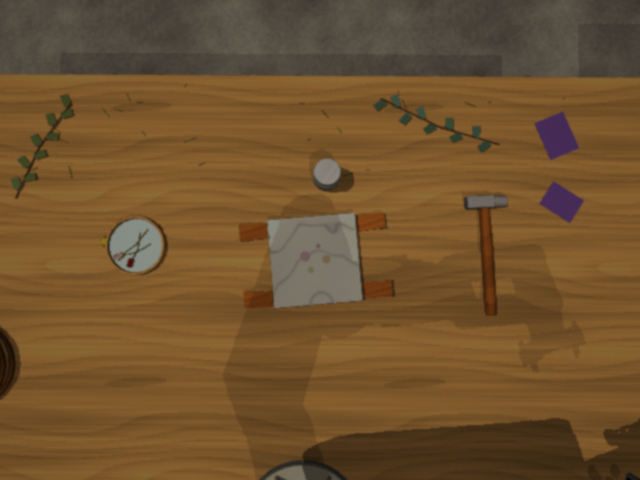

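View pics/side0.png

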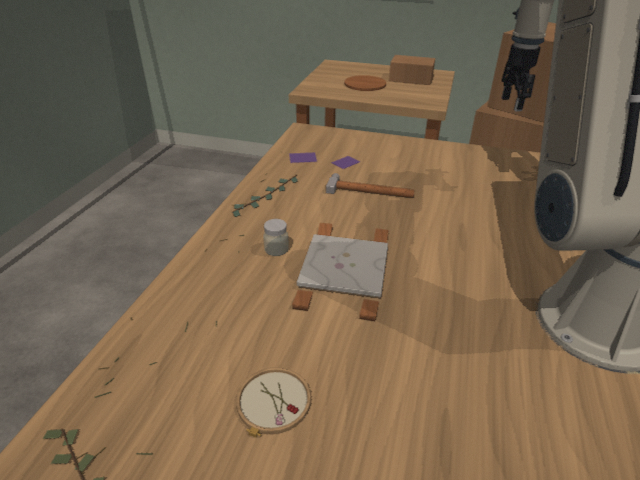

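```bash
cat > h.py <<'E'
from station import *
import numpy as np
def ray(cam,rc,z):
    c=camera_info(cam);K=c['camera_matrix'];V=c['view'];R=V[:3,:3];t=V[:3,3]
    d=np.linalg.inv(K)@[rc[1],rc[0],1.]; d=np.array([d[0],-d[1],-d[2]])
    o=-R.T@t; d=R.T@d
    return o+d*(z-o[2])/d[2]
def proj(cam,p):
    c=camera_info(cam);K=c['camera_matrix'];V=c['view'];q=V[:3,:3]@np.array(p)+V[:3,3]
    u=K@[q[0],-q[1],-q[2]]; return u[:2]/u[2]
E
python3 - <<'E'
from h import *
L=[("plate",.010)]+[("corner_"+k,.022) for k in("near_left","near_right","far_left","far_right")]+[("shim_back_"+k,.008) for k in("near_left","near_right","far_left","far_right")]+[("shim_"+k,0) for k in("near_left","near_right","far_left","far_right")]
for n,z in L:
    for cam in("top",):
        r=mark_of(n,cam)
        for m in r[:3]: print(n,cam,round(m['score'],2),np.round(m['at'],1),np.round(ray(cam,m['at'],z)*1000,1))
print(get_state()['time'])
E
```

```text
plate top 0.83 [262.5 311.5] [554.7 -16.4  10. ]
plate top 0.63 [256.4 483.7] [ 569.7 -391.6   10. ]
corner_near_left top 0.85 [296.8 280.3] [480.9  50.1  22. ]
corner_near_left top 0.71 [173.1 328.4] [748.6 -52.2  22. ]
corner_near_right top 0.59 [289.9 350.9] [ 496.4 -101.3   22. ]
corner_near_right top 0.52 [301.9 258.1] [469.8  97.6  22. ]
corner_near_right top 0.49 [259.8 313. ] [560.5 -19.7  22. ]
corner_far_left top 0.74 [230.7 273.7] [622.9  65.4  22. ]
corner_far_right top 0.8 [226.3 344.7] [633.1 -87.8  22. ]
shim_back_near_left top 0.9 [297.2 246.6] [478.8 124.3   8. ]
shim_back_near_right top 0.65 [288.1 392.3] [ 499.9 -192.5    8. ]
shim_back_far_left top 0.8 [235.4 239.7] [613.2 140.8   8. ]
shim_back_far_left top 0.42 [177.7 326. ] [741.1 -47.5   8. ]
shim_back_far_right top 0.8 [219.2 382.8] [ 650.2 -172.1    8. ]
shim_near_left top 0.68 [301.6 257.4] [468.7 101.6   0. ]
shim_near_right top 0.63 [291.3 377.6] [ 492.3 -161.6    0. ]
shim_far_left top 0.76 [231.1 251.9] [623.3 115.2   0. ]
shim_far_right top 0.7 [221.6 369.3] [ 645.5 -143.5    0. ]
0.75
```

Top view: the plate's corners are at about (268,220), (356,213), (363,299) and (274,307), with four shims left and right of it. The jar is at (327,173), hammer on the right, hoop on the left. Next I refine the geometry.

```bash
python3 - <<'E'
from h import *
import cv2
im=cv2.imread("pics/top0.png")
hsv=cv2.cvtColor(im,cv2.COLOR_BGR2HSV)
roi=np.zeros(im.shape[:2],np.uint8); roi[195:325,225:410]=255
m=((hsv[...,1]<75)&(hsv[...,2]>60)&(roi>0)).astype(np.uint8)
m=cv2.morphologyEx(m,cv2.MORPH_OPEN,np.ones((5,5)))
n,l,st,ce=cv2.connectedComponentsWithStats(m); i=1+np.argmax(st[1:,4]); m=(l==i).astype(np.uint8)
m=cv2.morphologyEx(m,cv2.MORPH_CLOSE,np.ones((9,9)))
c=max(cv2.findContours(m,0,2)[0],key=cv2.contourArea)
r=cv2.minAreaRect(c);b=cv2.boxPoints(r);print(r,b)
P=np.array([ray("top",(y,x),.022) for x,y in b]);print(np.round(P*1000,1));C=P.mean(0);print("centre",C*1000,[np.linalg.norm(P[k]-P[k-1])*1000 for k in range(4)])
e=[P[k]-P[k-1] for k in range(4)]; print([np.degrees(np.arctan2(v[1],v[0])) for v in e])
cv2.imwrite("pics/crop.png",cv2.resize(im[195:325,225:410],None,fx=4,fy=4,interpolation=cv2.INTER_CUBIC))
E
```

```text
((314.4728088378906, 259.9371643066406), (87.6258544921875, 88.36222076416016), 85.03025817871094) [[266.6623  220.11633]
 [354.69232 212.46155]
 [362.28333 299.758  ]
 [274.2533  307.41278]]
[[ 645.7   80.8   22. ]
 [ 663.2 -109.3   22. ]
 [ 475.4 -125.7   22. ]
 [ 458.2   62.9   22. ]]
centre [560.64284247 -22.83608566  22.        ] [np.float64(188.33405822002894), np.float64(190.8962019052445), np.float64(188.51707625894147), np.float64(189.38289785323866)]
[np.float64(5.451323104964992), np.float64(-84.74774246325806), np.float64(-175.0088348654364), np.float64(95.19713564099139)]
```

View pics/crop.png

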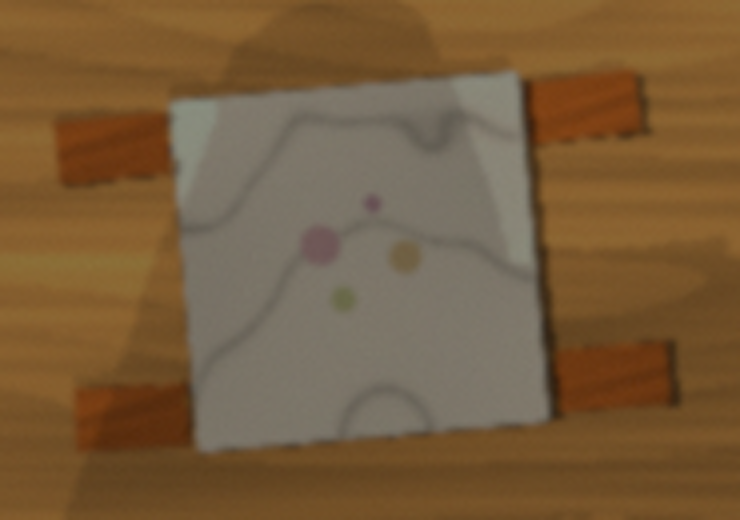

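```bash
cat >> h.py <<'E'
C=np.array([560.6,-22.8]); Y=np.radians(5.2)
ex=np.array([np.cos(Y),np.sin(Y)]); ey=np.array([-np.sin(Y),np.cos(Y)])
def pw(x,y): return C+x*ex+y*ey
def go(x,y,z,yaw=Y):   # plate-frame mm -> tool shift
    s=get_state();R=s['orientation'];p=s['eef_pos']*1000
    d=np.r_[pw(x,y),z]-p
    cur=np.arctan2(R[1,0],R[0,0]); 
    print("shift",np.round(R.T@d,1),"turn",round(-(yaw-cur),3))
def st():
    s=get_state();p=s['eef_pos']*1000; a=p[:2]-C
    print("t",round(s['time'],2),"plate xyz",np.round([a@ex,a@ey,p[2]],1),"F",np.round([s['ft_force'][:2]@ex,s['ft_force'][:2]@ey,s['ft_force'][2]],2))
E
python3 -c "
from h import *
st();go(-75,-75,60)"
```

```text
t 0.75 plate xyz [-393.7 -530.   231.3] F [ 0.75  0.35 -0.06]
shift [ 426.1 -356.5  171.3] turn 0.263
```

```bash
python3 -m crank '[[[36,-30,14],0.02],[[71,-59,28],0.05],[[107,-89,43],0.08],[[142,-119,57],0.11],[[178,-149,71],0.14],[[213,-178,86],0.17],[[249,-208,100],0.2],[[284,-238,114],0.22],[[320,-267,128],0.24],[[355,-297,143],0.26],[[391,-327,157],0.263],[[426,-356,171],0.263]]' 1 30; python3 -m crank '[[[0,0,0],0]]';  python3 -c "
from h import *
st();go(-75,-75,40)"
```

```text
time: 1.95
eef_pos: [0.4938, -0.1029, 0.06]
orientation: [[0.996, 0.091, 0.001], [0.091, -0.996, -0.0], [0.001, 0.0, -1.0]]
ft_force: [1.6, 0.2, 0.6]
grip_width: 0.0001
time: 2.05
eef_pos: [0.4956, -0.0991, 0.0588]
orientation: [[0.996, 0.095, 0.001], [0.095, -0.996, 0.001], [0.001, -0.001, -1.0]]
ft_force: [-0.3, -0.2, -0.9]
grip_width: -0.0003
t 2.05 plate xyz [-71.7 -70.1  58.8] F [-0.34 -0.13 -0.91]
shift [-3.3  4.9 18.8] turn 0.004
```

```bash
python3 -m crank '[[[-2,3,10],0.004],[[-3,5,25],0.004],[[-3,5,33],0.004],[[-3,5,34],0.004],[[-3,5,34],0.004]]';  python3 -c "
from h import *
import cv2
st();go(-75,-75,24)
cv2.imwrite('pics/a1.png',get_image('side')[180:360,240:440])
cv2.imwrite('pics/a1.png',cv2.resize(cv2.imread('pics/a1.png'),None,fx=4,fy=3.3))"
```

```text
time: 2.55
eef_pos: [0.4928, -0.105, 0.0247]
orientation: [[0.996, 0.089, 0.0], [0.089, -0.996, 0.001], [0.0, -0.001, -1.0]]
ft_force: [0.6, 0.1, -0.4]
grip_width: -0.0002
t 2.55 plate xyz [-75.  -75.7  24.7] F [ 0.59  0.05 -0.38]
shift [ 0.  -0.7  0.7] turn -0.001
```

View pics/a1.png

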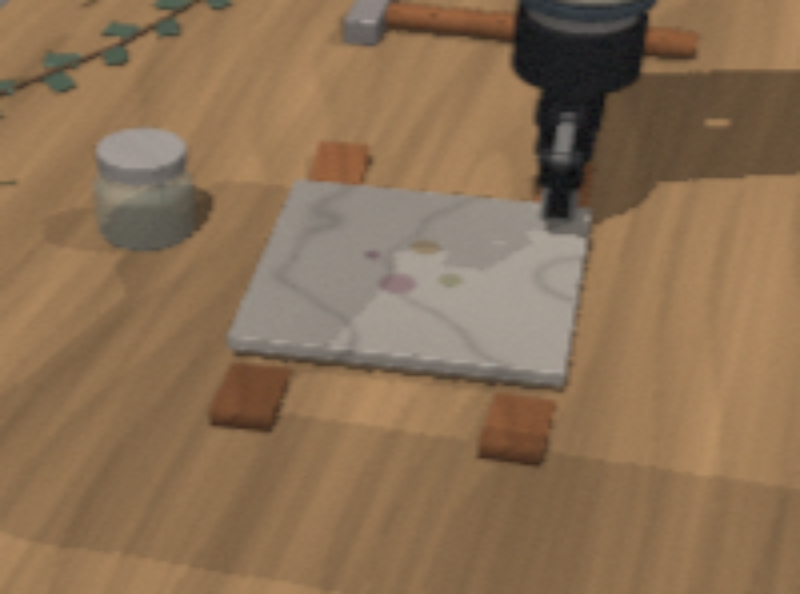

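The closed fingertip hovers just over the near right corner, about 3 mm above the plate. Now I press in small steps.

```bash
for i in 1 2; do python3 -m crank '[[[0,0,1.5],0],[[0,0,1.5],0]]' >/dev/null; python3 -c "
from h import *
st()"; done
```

```text
t 2.8 plate xyz [-74.5 -75.9  23.9] F [-0.02 -0.12  0.33]
t 3.0 plate xyz [-74.4 -75.9  22.4] F [ 0.78 -0.39 -0.73]
```

```bash
for i in 1; do python3 -m crank '[[[0,0,1],0],[[0,0,1],0]]' >/dev/null; python3 -c "
from h import *
st()"; done;  python3 -m crank '[[[0,0,1],0],[[0,0,1],0]]' >/dev/null; python3 -c "
from h import *
st()"
```

```text
t 3.2 plate xyz [-74.3 -76.   22. ] F [-2.43 -0.13 10.7 ]
t 3.4 plate xyz [-74.3 -76.   22. ] F [-3.58 -0.19 16.03]
```

```bash
python3 -m crank '[[[0,0,-15],0],[[0,-50,-18],0],[[0,-100,-18],0],[[-0.5,-149,-14],0],[[-0.5,-151,-6],0],[[-0.5,-151,-2.5],0],[[-0.5,-151,-2.5],0]]' >/dev/null; python3 -c "
from h import *
st();go(-75,75,24)"
```

```text
t 4.1 plate xyz [-75.   74.5  24. ] F [0.97 0.57 0.33]
shift [ 0.  -0.5 -0. ] turn -0.001
```

```bash
for i in 1; do python3 -m crank '[[[0,0,1.5],0],[[0,0,2.5],0]]' >/dev/null; python3 -c "
from h import *
st()"; done;  python3 -m crank '[[[0,0,1],0],[[0,0,1],0]]' >/dev/null; python3 -c "
from h import *
st()"
```

```text
t 4.3 plate xyz [-74.9  73.3  21.5] F [0.28 0.71 3.19]
t 4.5 plate xyz [-74.7  72.7  20.6] F [-0.44  0.2   4.25]
```

```bash
for i in 1; do python3 -m crank '[[[0,0,1.5],0],[[0,0,1.5],0]]' >/dev/null; python3 -c "
from h import *
st()"; done
```

```text
t 4.7 plate xyz [-74.6  72.5  19.2] F [0.43 0.76 3.69]
```

```bash
for i in 1; do python3 -m crank '[[[0,0,1.5],0],[[0,0,1.5],0]]' >/dev/null; python3 -c "
from h import *
st()"; done;  python3 -m crank '[[[0,0,-10],0],[[0,0,-25],0],[[0,0,-45],0],[[0,0,-50],0],[[0,0,-50],0]]' >/dev/null; python3 -c "
from h import *
st()
import cv2
cv2.imwrite('pics/t2.png',cv2.resize(get_image('top')[195:325,225:410],None,fx=4,fy=4,interpolation=cv2.INTER_CUBIC))"
```

```text
t 4.9 plate xyz [-74.8  72.6  17.5] F [-2.05  1.19  4.8 ]
t 5.4 plate xyz [-74.   72.6  68.4] F [-0.39 -0.17  0.52]
```

View pics/t2.png

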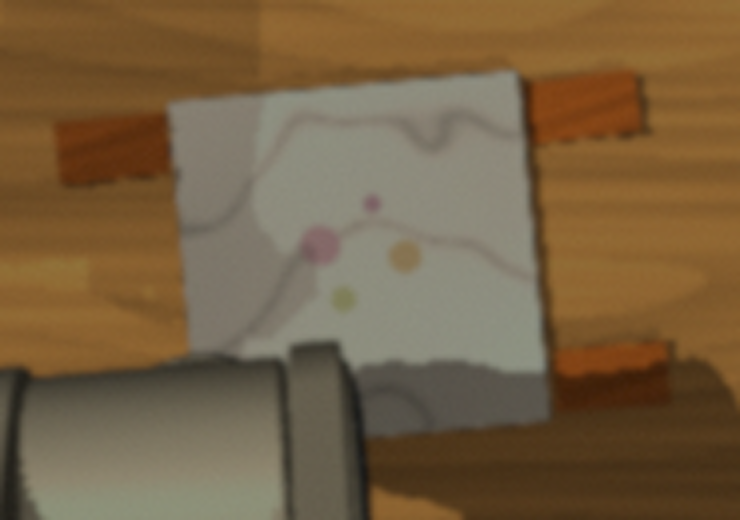

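```bash
python3 - <<'E'
from h import *
import cv2
im=cv2.imread("pics/top0.png"); hsv=cv2.cvtColor(im,cv2.COLOR_BGR2HSV)
cv2.imwrite("pics/shim.png",cv2.resize(im[280:318,235:285],None,fx=14,fy=14,interpolation=cv2.INTER_CUBIC))
f=lambda p,z:(lambda a:(round(float(a@ex),1),round(float(a@ey),1)))(ray("top",(195+p[1]/4-.4,225+p[0]/4-.4),z)[:2]*1000-C)
for n,p,z in [("thick far",(77,387),.016),("thick near",(79,452),.016),("thin far",(190,384),.003),("thin near",(190,448),.003)]: print(n,f(p,z))
for p in [(75.0,0),(-75,0)]: pass
m=mark_of("shim_back_near_left","side"); print([(round(q['score'],2),np.round(q['at'],1)) for q in m[:2]])
E
```

```text
thick far (-54.7, 157.6)
thick near (-89.5, 159.4)
thin far (-59.0, 97.9)
thin near (-93.6, 100.8)
[(0.81, array([318.7, 367.5]))]
```

View pics/shim.png

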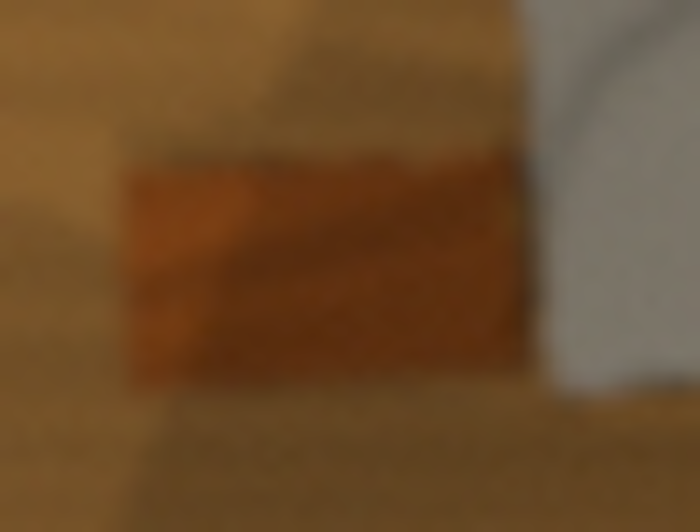

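```bash
python3 -m crank '[[[0,-45,0],0],[[0,-90,0],0],[[0.5,-117,10],0],[[0.5,-117,35],0],[[0.5,-117,55],0],[[0.5,-117,60],0],[[0.5,-117,62],0],[[0.5,-117,62],0]]' >/dev/null; python3 -c "
from h import *
st();go(-73.5,178,6)
import cv2
cv2.imwrite('pics/s3.png',cv2.resize(get_image('side')[220:340,300:460],None,fx=5,fy=5,interpolation=cv2.INTER_CUBIC))"
```

```text
t 6.3 plate xyz [-73.9 189.4   5.2] F [ 0.38 -0.66 -0.15]
shift [ 0.5 11.4 -0.8] turn -0.004
```

View pics/s3.png

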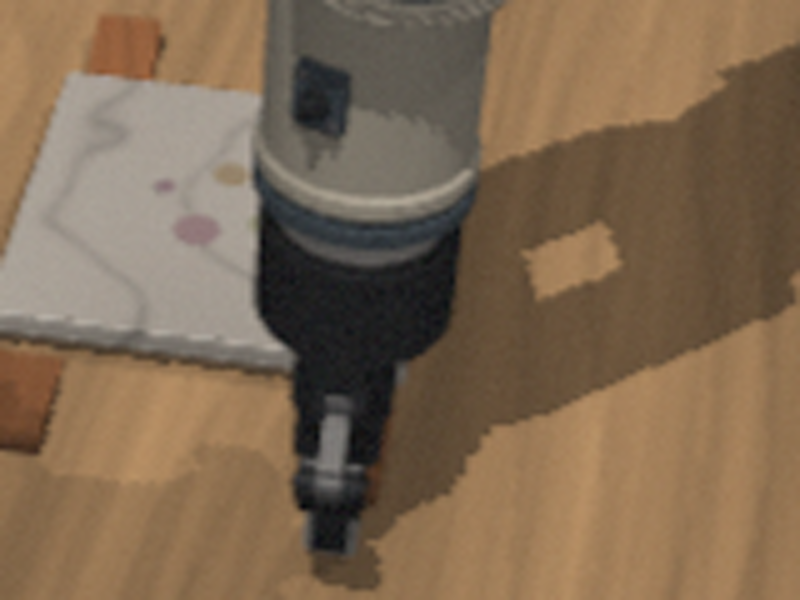

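```bash
python3 -m crank '[[[0.4,4,-0.5],-0.004],[[0.4,8,-0.5],-0.004],[[0.4,12,-0.5],-0.004],[[0.4,16,-0.5],-0.004],[[0.4,20,-0.5],-0.004],[[0.4,24,-0.5],-0.004],[[0.4,28,-0.5],-0.004],[[0.4,30,-0.5],-0.004],[[0.4,30,-0.5],-0.004]]' >/dev/null; python3 -c "
from h import *
st();go(-73.5,140,6)
import cv2
cv2.imwrite('pics/s4.png',cv2.resize(get_image('side')[220:340,300:460],None,fx=5,fy=5,interpolation=cv2.INTER_CUBIC))
cv2.imwrite('pics/t4.png',cv2.resize(get_image('top')[195:325,225:410],None,fx=4,fy=4,interpolation=cv2.INTER_CUBIC))"
```

```text
t 7.25 plate xyz [-73.4 159.1   6. ] F [-0.33 -0.25  0.65]
shift [-0.1 19.1  0.1] turn -0.001
```

View pics/s4.png

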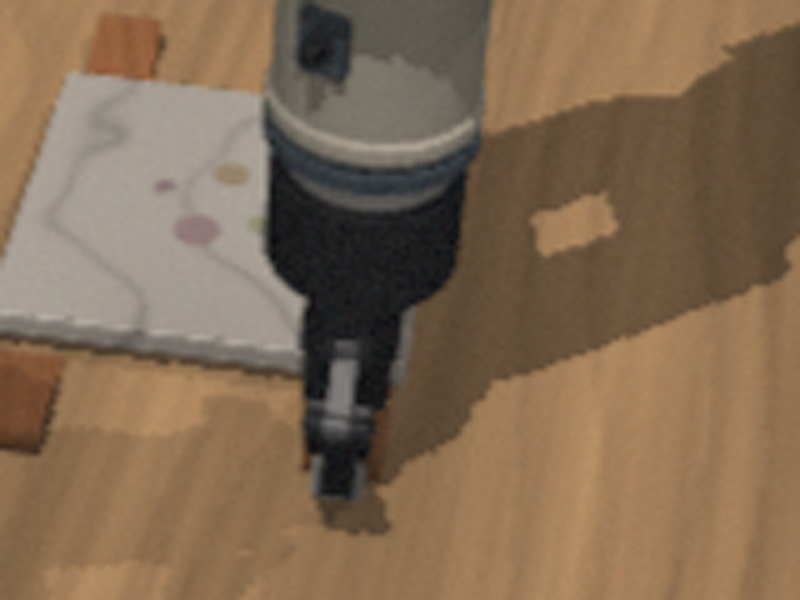

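View pics/t4.png

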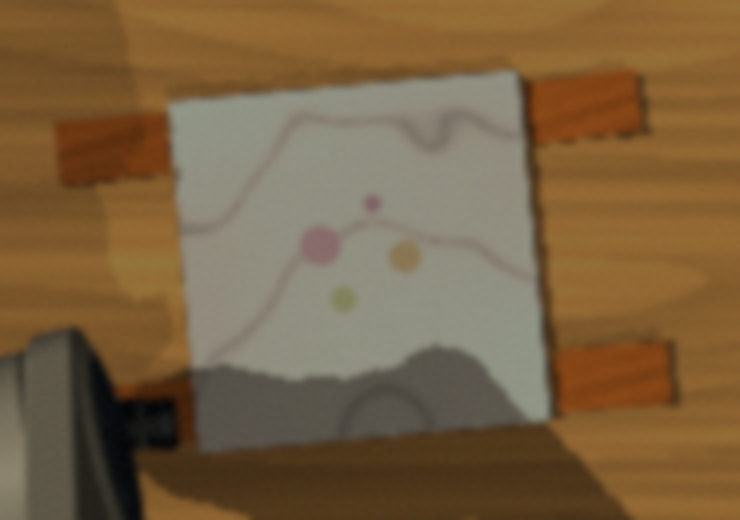

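```bash
python3 - <<'E'
from h import *
s=get_state();print(s['grip_width'],s['time'])
for y in (159,173,189,209):
  for z in (.006,.03): print(y,z,proj("side",np.r_[pw(-73.5,y)/1000,z]).round(1))
for y in (100,110,120,130,145,159):
  for z in (.006,.03,.06,.09): print(y,z,proj("top",np.r_[pw(-73.5,y)/1000,z]).round(1))
E
```

```text
0.00036927801899209166 7.35
159 0.006 [367.4 317.1]
159 0.03 [368.2 308.9]
173 0.006 [366.7 321.9]
173 0.03 [367.4 313.6]
189 0.006 [365.8 327.4]
189 0.03 [366.5 319.1]
209 0.006 [364.6 334.6]
209 0.03 [365.4 326.3]
100 0.006 [271.6 297.4]
100 0.03 [270.6 298.3]
100 0.06 [269.4 299.3]
100 0.09 [268.  300.5]
110 0.006 [267.  297.8]
110 0.03 [265.9 298.7]
110 0.06 [264.5 299.8]
110 0.09 [263.  300.9]
120 0.006 [262.4 298.2]
120 0.03 [261.3 299.1]
120 0.06 [259.7 300.2]
120 0.09 [258.  301.4]
130 0.006 [257.9 298.6]
130 0.03 [256.6 299.5]
130 0.06 [254.9 300.6]
130 0.09 [253.1 301.8]
145 0.006 [251.  299.2]
145 0.03 [249.5 300.1]
145 0.06 [247.6 301.2]
145 0.09 [245.6 302.4]
159 0.006 [244.6 299.8]
159 0.03 [243.  300.7]
159 0.06 [240.9 301.8]
159 0.09 [238.6 303.1]
```

```bash
python3 -m crank '[[[0,4,0],0],[[0,8,0],0],[[0,12,0],0],[[0,15,0],0],[[0,15,0],0]]' >/dev/null; python3 -c "
from h import *
st();go(-73.5,140,6)
import cv2
cv2.imwrite('pics/s5.png',cv2.resize(get_image('side')[220:340,300:460],None,fx=5,fy=5,interpolation=cv2.INTER_CUBIC))
cv2.imwrite('pics/t5.png',cv2.resize(get_image('top')[195:325,225:410],None,fx=4,fy=4,interpolation=cv2.INTER_CUBIC))"
```

```text
t 7.85 plate xyz [-73.4 143.9   6. ] F [ 1.05 -0.1   0.02]
shift [-0.1  3.9  0. ] turn -0.001
```

View pics/s5.png

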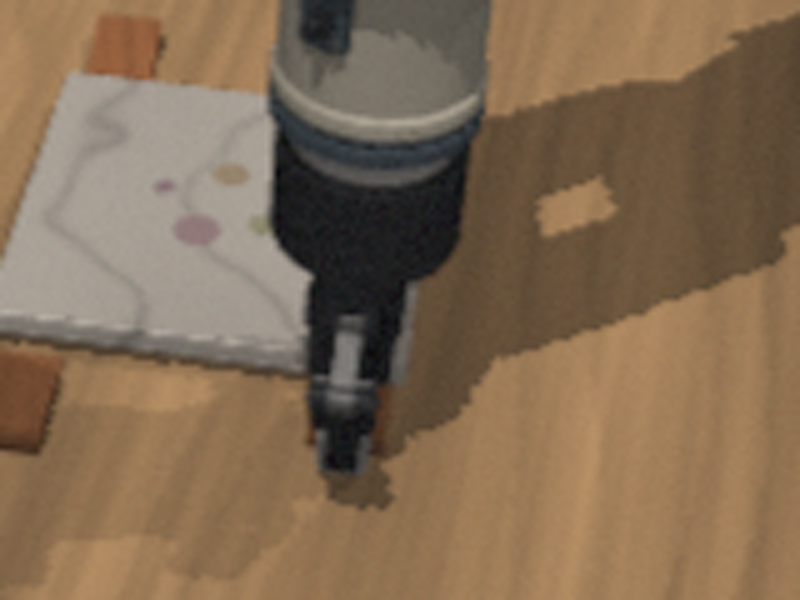

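The shim is sliding in ahead of the fingertip. I go on in 2 mm steps and watch the force.

```bash
for i in 1 2; do python3 -m crank '[[[0,1.2,0],0],[[0,2.4,0],0],[[0,2.4,0],0]]' >/dev/null; python3 -c "
from h import *
st()"; done
```

```text
t 8.25 plate xyz [-73.4 141.8   6.1] F [-0.98  0.67 -1.32]
t 8.55 plate xyz [-73.4 139.2   6.1] F [-0.29 -0.77 -0.13]
```

```bash
for i in 1 ; do python3 -m crank '[[[0,1.2,0],0],[[0,2.2,0],0],[[0,2.2,0],0]]' >/dev/null; python3 -c "
from h import *
st()"; done
```

```text
t 8.85 plate xyz [-73.4 136.9   6. ] F [-0.14 -0.71  0.03]
```

```bash
for i in 1 ; do python3 -m crank '[[[0,1.2,0],0],[[0,2.2,0],0],[[0,2.2,0],0]]' >/dev/null; python3 -c "
from h import *
st();import time
import cv2
cv2.imwrite('pics/s6.png',cv2.resize(get_image('side')[220:340,300:460],None,fx=5,fy=5,interpolation=cv2.INTER_CUBIC))
st()"; done
```

```text
t 9.15 plate xyz [-73.4 134.8   6.1] F [-0.96  2.64  0.37]
t 9.2 plate xyz [-73.4 134.8   6. ] F [ 0.04  1.12 -0.  ]
```

View pics/s6.png

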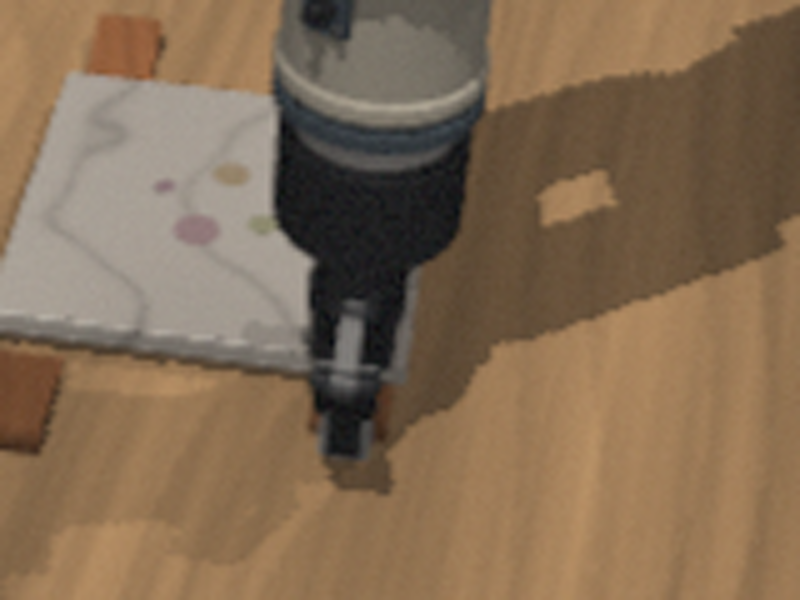

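```bash
cat >> h.py <<'E'
def fa(n=6):
    f=[]
    for _ in range(n):
        get_image("top"); s=get_state(); f.append(s['ft_force'])
    f=np.mean(f,0); st(); print("meanF plate", np.round([f[:2]@ex,f[:2]@ey,f[2]],2))
E
python3 -m crank '[[[0,1,0],0],[[0,1,0],0]]' >/dev/null; python3 -c "
from h import *
fa()"
```

```text
t 9.7 plate xyz [-73.5 133.8   6. ] F [ 0.12  3.28 -0.53]
meanF plate [-0.29  3.63 -0.18]
```

```bash
python3 -m crank '[[[0,1,0],0],[[0,1,0],0]]' >/dev/null; python3 -c "
from h import *
fa()"
```

```text
t 10.2 plate xyz [-73.5 132.8   6. ] F [-0.49  3.28 -0.17]
meanF plate [-0.63  3.54  0.14]
```

```bash
python3 -m crank '[[[0,-8,0],0],[[0,-25,0],0],[[0,-50,0],0],[[0,-75,-30],0],[[0,-100,-60],0],[[0,-100,-60],0]]' >/dev/null; python3 -c "
from h import *
st()
import cv2
a=cv2.resize(get_image('side')[220:340,300:460],None,fx=5,fy=5,interpolation=cv2.INTER_CUBIC)
cv2.imwrite('pics/s7.png',a)
cv2.imwrite('pics/t7.png',cv2.resize(get_image('top')[195:325,225:410],None,fx=4,fy=4,interpolation=cv2.INTER_CUBIC))"
```

```text
t 10.8 plate xyz [-70.6 236.1  69.4] F [ 0.45 -0.2   0.05]
```

View pics/s7.png

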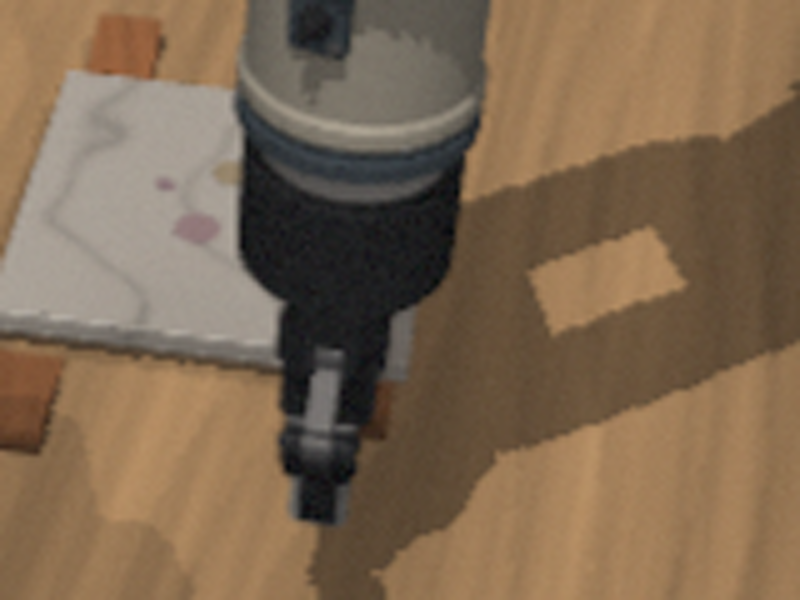

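View pics/t7.png

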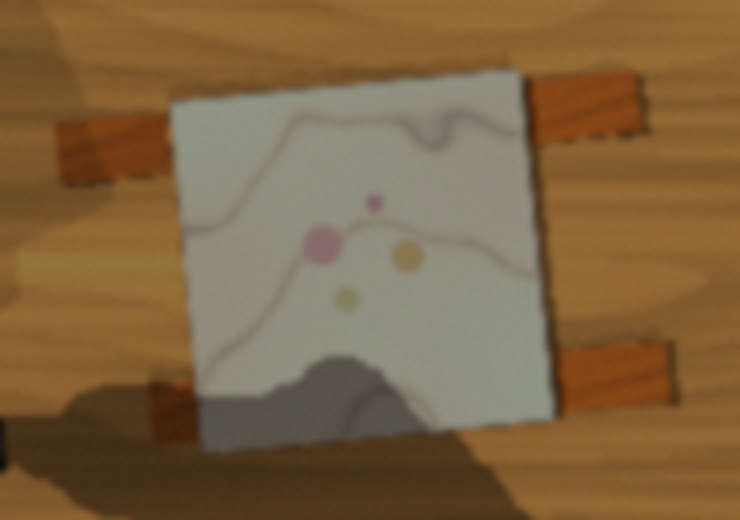

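```bash
python3 - <<'E'
from h import *
f=lambda p,z:(lambda a:(round(float(a@ex),1),round(float(a@ey),1)))(ray("top",(195+p[1]/4-.4,225+p[0]/4-.4),z)[:2]*1000-C)
for n,p,z in [("back far",(151,381),.016),("back near",(152,444),.016),("edge",(198,415),.022),("old edge",(195,415),.022)]: print(n,f(p,z))
for n in ("plate","shim_near_left","shim_back_near_left"):
    m=mark_of(n,"top")[0]; a=ray("top",m['at'],{"plate":.01,"shim_near_left":0,"shim_back_near_left":.008}[n])[:2]*1000-C
    print(n,round(m['score'],2),a@ex,a@ey)
go(-75,74,35)
E
```

```text
back far (-54.9, 117.6)
back near (-88.6, 119.8)
edge (-74.9, 93.3)
old edge (-74.7, 94.9)
plate 0.61 75.23831557116306 127.84781280395126
shim_near_left 0.46 -80.94437655035148 94.07764432564701
shim_back_near_left 0.56 -61.42020656029457 116.48051624902457
shift [ -0.4 158.   30.2] turn -0.002
```

```bash
python3 -m crank '[[[0,45,0],0],[[0,90,0],0],[[0,135,8],0],[[-0.4,158,28],0],[[-0.4,160,40],0],[[-0.4,160,43],0],[[-0.4,160,43],0]]' >/dev/null; python3 -c "
from h import *
st();go(-75,73.5,24)"
```

```text
t 11.75 plate xyz [-75.5  71.1  22. ] F [-1.64 -3.27  7.81]
shift [ 0.5 -2.4 -2. ] turn -0.002
```

```bash
python3 -m crank '[[[0,0,-3],0],[[0,-2,-4],0],[[0,-2,-2.5],0],[[0,-2,-2.5],0]]' >/dev/null; python3 -c "
from h import *
st()"; python3 -m crank '[[[0,0,1.2],0],[[0,0,2.4],0],[[0,0,2.8],0]]' >/dev/null; python3 -c "
from h import *
st()"
```

```text
t 12.15 plate xyz [-75.8  73.6  24.2] F [-0.05 -0.21 -0.87]
t 12.45 plate xyz [-75.9  73.8  21.9] F [-5.06  0.7  18.96]
```

```bash
python3 -m crank '[[[0,0,1],0],[[0,0,1],0]]' >/dev/null; python3 -c "
from h import *
st()"
```

```text
t 12.65 plate xyz [-75.9  73.8  21.9] F [-5.2  -1.11 20.25]
```

```bash
python3 -m crank '[[[0,0,1.2],0],[[0,0,1.2],0],[[0,0,1.2],0]]' >/dev/null; python3 -c "
from h import *
fa(4)"; python3 -m crank '[[[0,0,-10],0],[[0,0,-30],0],[[0,0,-60],0],[[0,0,-90],0],[[0,-40,-110],0],[[-20,-90,-110],0],[[-60,-140,-110],0],[[-100,-190,-110],0],[[-100,-200,-110],0],[[-100,-200,-110],0]]' >/dev/null;  python3 -c "
from h import *
st()
import cv2
cv2.imwrite('pics/s8.png',cv2.resize(get_image('side')[210:340,270:430],None,fx=5,fy=4.5,interpolation=cv2.INTER_CUBIC))
cv2.imwrite('pics/t8.png',get_image('top'))"
```

```text
t 13.15 plate xyz [-75.9  73.8  21.8] F [-6.2  -0.25 24.05]
meanF plate [-6.100e+00  2.000e-02  2.393e+01]
t 14.15 plate xyz [-177.5  277.2  131.9] F [1.45 0.67 0.86]
```

View pics/s8.png

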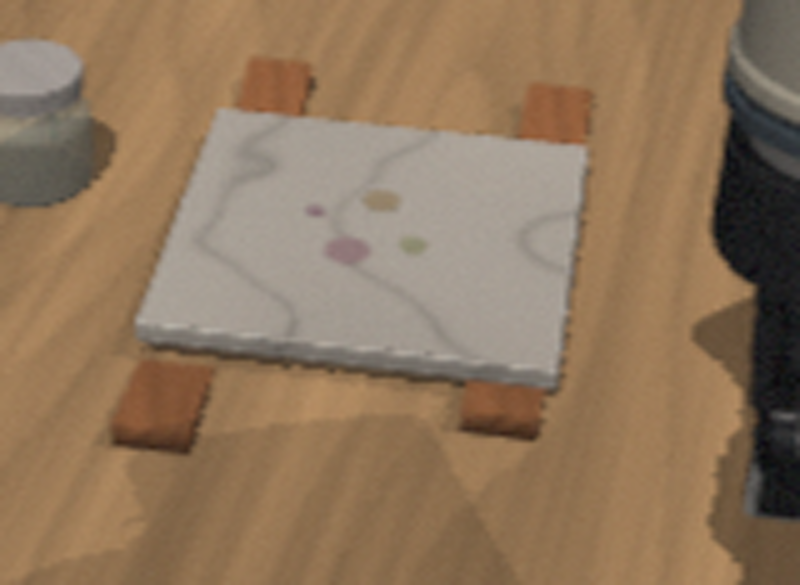

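View pics/t8.png

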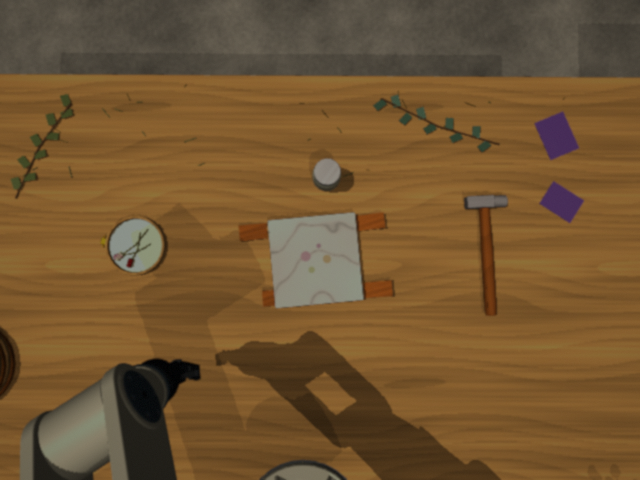

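The near left shim is under the plate's edge, with its visible part at about (267,297) in the top view. The plate, the other three shims, the jar, hoop and hammer all look in place, and the arm is clear. I measure the plate's shift from the saved images and hand in.

```bash
python3 - <<'E'
import cv2,numpy as np
a=cv2.imread("pics/top0.png",0);b=cv2.imread("pics/top0.png",0);b=cv2.imread("pics/t8.png",0)
for n,(r0,r1,c0,c1) in {"plate marks":(240,275,298,335),"shim fl":(222,242,236,264),"shim nr":(278,300,368,398),"shim fr":(212,232,360,390)}.items():
    t=b[r0:r1,c0:c1]; s=cv2.Canny
    f=lambda x:cv2.GaussianBlur(x,(0,0),1).astype(np.float32)
    (dx,dy),q=cv2.phaseCorrelate(f(a)[r0:r1,c0:c1],f(b)[r0:r1,c0:c1],cv2.createHanningWindow((c1-c0,r1-r0),cv2.CV_32F)); print(n,"shift px",round(dx,2),round(dy,2),"q",round(q,2),"(about 2.1 mm/px)")
from station import *
close_job()
E
```

```text
plate marks shift px 0.33 -0.0 q 1.13 (about 2.1 mm/px)
shim fl shift px 0.17 -0.07 q 0.94 (about 2.1 mm/px)
shim nr shift px -0.11 0.01 q 1.07 (about 2.1 mm/px)
shim fr shift px 0.09 -0.08 q 1.05 (about 2.1 mm/px)
the job is handed in; nothing more can be done
```

The loose corner was near left. Its shim is now pushed in until it bears, the corner no longer gives, and I handed the job in at about 14 s of the 67 s allowed.

- **Finding the corner:** near right held at 22.0 mm under 16 N. Near left dipped about 4.5 mm under 4 to 5 N. I stopped there and did not press the two far corners.
- **Shim:** it slid freely, then resisted with about 3.5 N. I stopped about 2 mm after that resistance began. In the picture its back stood about 25 mm outside the plate's edge, against 28 mm at first contact, so the edge is lifted by at most about 0.6 mm.
- **Checking the corner:** on my way down to press again, the fingertip came down further than planned and touched the corner with about 8 N, so I lifted off and pressed cleanly. The corner then stayed at 21.8 to 21.9 mm with 19 to 24 N on it.
- **Other things:** the plate shifted about 0.7 to 1.5 mm to the right, depending on which measurement is used. The other three shims moved less than 0.4 mm, which is within measuring noise. The jar, hoop and hammer looked unmoved, and the arm was clear of everything.
- **Check that disagreed:** after the push, the trained network's points for the plate and the shim came out wrong or scattered, with the arm and its shadow in view. I used my own edge measurements instead.

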